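# Unlock the length stop and set it to the gauge bar

## Robot

A 6-joint arm with a two-finger parallel gripper is mounted at the origin on the work surface. World frame = base frame: x ahead of the robot, y to its left, z up, the work surface at z = 0. Lengths are in m, angles in rad, forces in N, time in s.
With the tool pointing down it reaches from about 0.3 to 0.775 m from the base axis. Payload 14.6 kg.
Tool frame: the origin (TCP) lies midway between the tips of the shut fingers; the grasp point (between the pads) lies 19 mm behind it; z points along the fingers, y is the line along which they close (so a half turn about z gives the same grasp; the last joint's range is limited). The gripper opens to 94 mm and grips with 3 to 60 N. Pads are 16 mm wide; open, the fingers measure 119 mm over their backs; the gripper's body (75 mm by 177 mm) begins 78 mm behind the grasp point.
Start: joints at [1.267, 0.3, 1.521, -0, 1.321, -0.067], TCP at [0.129, 0.535, 0.205] pointing down, gripper open.
Joint ranges: [-3.03, 3.03], [-0.79, 2.21], [0.23, 2.52], [-1.04, 4.18], [0, 3.07], [-2.55, 2.55]. Speed limits (rad/s): [2.22, 2.22, 2.57, 3.14, 3.14, 3.14].

## Interface

Orientations are given as [roll, pitch, yaw] about the fixed x, y, z axes, in that order (R = Rz(yaw) Ry(pitch) Rx(roll)).
In Python, from station import telemetry, optics, ctrl gives the robot as it stands.
- The arm moves only by the tool carry_out, never from a script. Its argument "plan" is a list that holds one entry, the list of rows, each a list of 7 numbers: the shift along the tool's x, y, z in mm, then the turn, a rotation vector about the tool's x, y, z in rad, then the finger opening in mm, from 0 to 94. A call has 1 to 20 rows; each row shifts and turns the commanded pose from where the row before left it, along the tool's axes as they then stand; what a row does not reach is not made up. A row lasts 1/12 s, in which the tool goes at most 41.7 mm and 7.16 degrees, less where a joint would pass 70% of its speed; a pose out of reach is approached as far as the arm can. A call with a gripper value outside its range is refused whole. The fingers move at their own pace and stop on an object; "squeeze" is the grip in N (left out, the last holds). Time passes only in rows, so rows that do not move let the fingers close. It gives the time, the measured TCP pose, the force, the opening and the grip force at its end, in the units of the state.
- telemetry.get_obs(): the state, without advancing time (a new reading comes with each control period).
- optics.camera(name): name is "side" or "top"; returns a dict with "pixels" (480x640x3 uint8, red, green, blue), "intrinsics" (3x3 intrinsics, pixels), "origin" and "rotation" of the camera in the world. Camera axes: x right, y down, z forward; pixel columns grow to the right and rows downward; lengths in m; the calibration is good to about 2 mm. A picture is of the moment at which its call begins. There is no depth.
- ctrl.hand_in(): hands the job in; it is judged then, once.
The state is a dict: "time_s": time; "qpos": joint angles; "joint_vel": joint speeds; "tau": joint torques, N m; "ee_pos": TCP position; "eef_rot": TCP orientation; "force": force on the tool from outside, world axes, zero at the start; "moment": the same for the moment, N m; "grip_width": finger opening in m; "grip_force": force on a finger pad.
Only numpy, scipy, OpenCV 4.12 (cv2) and the standard library are available. Lean on these libraries where they do the work, as an engineer would, in place of code of your own. Each camera call takes 0.05 s, during which the arm holds its last target. There are 200 camera calls.

## Task

Unlock the length stop on the rail: pull its T-handle spring pin up, turn it so that it settles in its rest notch and stays out by itself, and let go of it. Then slide the stop along the rail until its fence comes right up to the end of the solid square gauge bar (not the L-shaped angle on the other side), let go, and leave the bar and the angle lying where they are.

Things in the scene. Friction and masses are not known exactly. Their poses are not given: they have to be found in the camera images.
- handle: T-handle of the spring pin on the stop: dark steel cross bar 64 mm long, 12 wide, 16 high, above a slotted steel collar (52 mm across, teeth up to 71 mm above the table). Origin: centre of the bar, 100 mm above the table when locked; x along the bar, z up. Locked, the bar lies square to the rail within 5 degrees. Pulled up, it turns anticlockwise seen from above, by up to 83 degrees.
- pin (a joint): How far the pin is pulled up, m: 0 locked, 0.028 at most; a spring pulls it down (5 N locked, 9 N at the top). The handle can turn only when pulled past 0.021, so pull about 0.025. The rest notch is 70 (+-12) degrees anticlockwise from square to the rail: lowered or let go there it stays at 0.015 and the stop can slide. Let go elsewhere it snaps back or sits on a tooth.
- fence (a point): Fence of the stop (grey block 90 x 80 mm, 45 high): upright aluminium plate, 80 mm along x, 10 thick along y, 4 to 85 mm above the table; pinch it from above. Point: middle of its top edge, 100 mm in -x from the pin's axis. y along the rail, x square to it, away from the robot, z up. Unlocked, the stop slides 150 mm either way along y, about 2 N, and stays.
- gauge: Gauge bar: loose solid square steel bar, 140 mm long (its y, along the rail), 25 x 25 mm, about 0.7 kg, lying on the table in front of the rail, in line with the fence on one side or the other, its near end 65 to 125 mm from the fence. Origin: centre of its underside; z up.
- angle: Bystander on the other side of the fence: loose length of aluminium angle with an L section, 140 mm long (its y), 40 mm wide, 40 mm high, 5 mm thick, 0.25 kg. Origin: centre of the underside of its flat leg; z up.
Mind the look-alikes: they are no part of the job. Of the things that look like the gauge, take the one that is farthest to the robot's left at the start.

How it is judged:
On the way:
1. the pin rests out in its notch by itself, handle turned and let go (value of joint pin between 0.01 and 0.0195 m and angle between the x axis of handle and the x axis of fence, either way round above 0.8 rad and contact force between the fingers and handle below 0.2 N), for 0.3 s.
At the end, for the whole second after the job is handed in: The pin still rests out in its notch (handle 10 to 19.5 mm above its locked height and turned more than 46 degrees from the line square to the rail), the fence stands within 15 mm of the gauge bar's end, the bar is at rest and has moved less than 20 mm, the angle less than 30 mm (value of joint pin between 0.01 and 0.0195 m and angle between the x axis of handle and the x axis of fence, either way round above 0.8 rad and y of gauge in the frame of fence between -0.09 and 0.09 m and linear speed of gauge below 0.02 m/s and distance of gauge from where it was at the start of the episode below 0.02 m and distance of angle from where it was at the start of the episode below 0.03 m); the robot touches nothing.
It fails at once if the gauge bar is shoved or lifted by more than 40 mm (distance of gauge from where it was at the start of the episode above 0.04 m).
It fails at once if the aluminium angle is shifted by more than 40 mm (distance of angle from where it was at the start of the episode above 0.04 m).
It also fails if it takes over 59 s, if anything falls off the work surface, if the arm or the gripper's body presses on something with over 40 N, if the wrist force passes 120 N, or if a joint passes its speed limit or range.

## Working session

There is one attempt and no reset: what is moved stays moved. The work goes in short steps, Python scripts to look and compute and a tool call to move; the robot and the scene stay as the last step left them, time stands still between calls to the robot, and variables do not carry over. Pictures are saved under pics/ and viewed, at most 10 in all, crops included, and the job is handed in when it is done.

Besides the shell and the picture viewer there is one more tool, called after "Request:" by a JSON object that holds its "method" and its "body", one argument or row to a line. carry_out: Moves the arm, as the interface text tells. Its arguments: {"type":"object","properties":{"plan":{"type":"array","items":{"type":"array","items":{"type":"array","items":{"type":"number"}}}},"squeeze":{"type":"number"}},"required":["plan"]}

```bash
mkdir -p pics; cat > h.py <<'E'
import numpy as np, cv2, json
from station import telemetry, optics, ctrl
def snap(name,fn):
    c=optics.camera(name); im=np.array(c["pixels"]); cv2.imwrite(f"pics/{fn}.png",im[:,:,::-1])
    np.savez(f"pics/{fn}.npz",im=im,K=c["intrinsics"],o=c["origin"],R=c["rotation"]); return c
def load(fn): return np.load(f"pics/{fn}.npz")
def plane(c,uv,z):
    uv=np.atleast_2d(np.array(uv,float)); K=np.array(c["K"]); R=np.array(c["R"]); o=np.array(c["o"])
    d=(R@np.linalg.inv(K)@np.c_[uv,np.ones(len(uv))].T).T
    return o+d*((z-o[2])/d[:,2])[:,None]
def proj(c,P):
    P=np.atleast_2d(P); q=(np.array(c["K"])@np.array(c["R"]).T@(P-np.array(c["o"])).T).T
    return q[:,:2]/q[:,2:]
E
python3 - <<'E'
from h import *
snap("top","t0");snap("side","s0")
for n in("t0","s0"):
    c=load(n);print(c["K"],c["o"],c["R"])
print(telemetry.get_obs())
E
```

```text
[[443.82415015   0.         319.24952758]
 [  0.         443.82415015 230.45597513]
 [  0.           0.           1.        ]] [ 0.39911323 -0.00334684  0.85310933] [-3.04940332  0.03504593 -1.56575688]
[[509.45124761   0.         317.45043638]
 [  0.         509.45124761 239.94988111]
 [  0.           0.           1.        ]] [ 0.15797229 -0.38109893  0.59433054] [-2.35394286  0.00456906 -0.66105834]
{'time_s': 0.1, 'qpos': array([ 1.26738682e+00,  3.00451860e-01,  1.52151764e+00,  2.46522870e-05,
        1.32068567e+00, -6.66191465e-02]), 'joint_vel': array([-0.00064917, -0.00203459, -0.00331894,  0.00080629, -0.00021867,
        0.00045609]), 'tau': array([ 1.30506156e-03, -5.32640183e+01, -3.53291953e+01,  7.09858630e-02,
        2.34616647e-02, -6.17613114e-05]), 'ee_pos': array([0.12895842, 0.53442933, 0.20492372]), 'eef_rot': array([-3.14053408e+00, -9.45573610e-05,  2.90479613e+00]), 'force': array([-0.0549237 ,  0.26021584,  0.32213975]), 'moment': array([ 0.04363868, -0.00389509, -0.01042851]), 'grip_force': 0.0, 'grip_width': 0.09381378349087197}
```

View pics/t0.png

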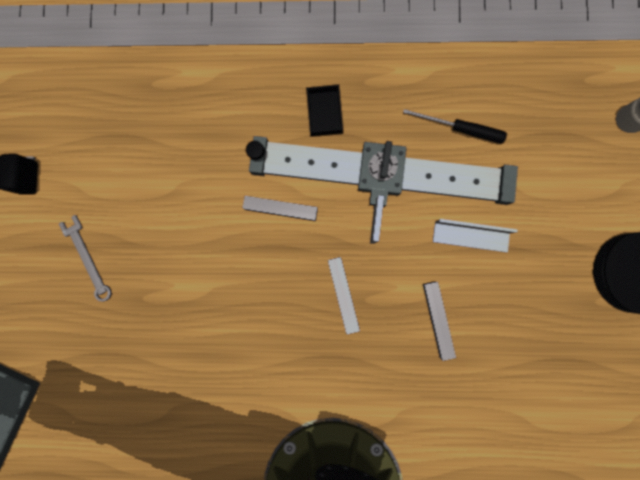

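View pics/s0.png

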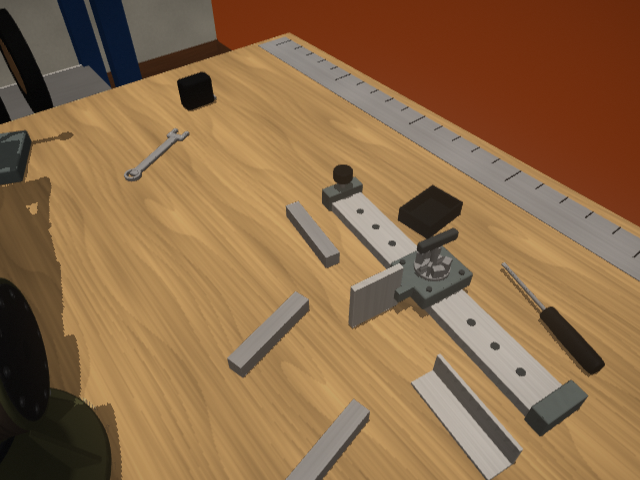

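The top view shows the gauge at (280,208), left of the fence plate (378,218). The angle is at (472,236), the stop and handle are at (385,165), and two look-alike bars are at (343,295) and (438,320). The side view agrees. Next I'll measure these positions.

```bash
cat >> h.py <<'E'
from scipy.spatial.transform import Rotation as Ro
def load(fn):
    d=dict(np.load(f"pics/{fn}.npz"))
    if d["R"].shape!=(3,3): d["R"]=Ro.from_euler("xyz",d["R"]).as_matrix()
    return d
E
python3 - <<'E'
from h import *
c=load("t0"); im=c["im"]
print(proj(c,[0.129,.535,.2]), proj(c,[0,0,0]))
cr=cv2.resize(im[130:260,230:400],None,fx=4.7,fy=4.5,interpolation=cv2.INTER_CUBIC)
cv2.imwrite("pics/crop.png",cr[:,:,::-1])
hsv=cv2.cvtColor(im,cv2.COLOR_RGB2HSV)
m=((hsv[:,:,1]<70)&(hsv[:,:,2]>90)).astype(np.uint8)
n,l,s,ce=cv2.connectedComponentsWithStats(m)
for i in range(1,n):
    if s[i,4]>150 and 100<s[i,1]<380:
        r=cv2.minAreaRect(np.argwhere(l==i)[:,::-1].astype(np.float32)); b=cv2.boxPoints(r)
        print(s[i],r); print(plane(c,b,.025)[:,:2].round(4).tolist())
g=cv2.cvtColor(im,cv2.COLOR_RGB2GRAY)
print(g[138:186,372:402])
E
```

```text
[[-36.61265532 456.51208966]] [[332.65424    490.44316449]]
[ 263  142  238  100 7955] ((379.3714904785156, 192.40460205078125), (236.423828125, 97.54021453857422), 6.842772960662842)
[[0.4824, 0.1451], [0.6696, 0.126], [0.6126, -0.3173], [0.4309, -0.2903]]
[504 165  13  37 321] ((510.0, 183.0), (36.0, 12.0), 90.0)
[[0.5993, -0.3196], [0.5992, -0.3417], [0.5312, -0.3393], [0.5312, -0.3173]]
[ 243  196   74   25 1002] ((279.6864929199219, 207.8189239501953), (73.66632080078125, 13.67271900177002), 8.972626686096191)
[[0.5165, 0.1723], [0.5424, 0.1688], [0.5203, 0.0303], [0.4947, 0.0342]]
[ 59 216  52  85 879] ((86.80001068115234, 259.10003662109375), (89.44271850585938, 19.230182647705078), 63.43495178222656)
[[0.4883, 0.527], [0.5049, 0.4943], [0.3534, 0.409], [0.3372, 0.4411]]
[ 433  219   84   33 1813] ((474.030029296875, 235.29000854492188), (81.88296508789062, 24.607315063476562), 8.130102157592773)
[[0.455, -0.1828], [0.5005, -0.19], [0.4791, -0.338], [0.4341, -0.3301]]
[ 328  257   32   77 1078] ((343.228759765625, 295.3110656738281), (76.93782043457031, 14.197285652160645), 75.46554565429688)
[[0.4206, 0.0119], [0.4273, -0.0137], [0.2913, -0.0491], [0.2846, -0.0239]]
[ 425  282   31   79 1107] ((439.6290283203125, 320.5048828125), (78.78140258789062, 14.315654754638672), 76.90811157226562)
[[0.3775, -0.1667], [0.3835, -0.1923], [0.2458, -0.2216], [0.2398, -0.1965]]
[[129 130 130 ... 129 127 128]
 [129 130 131 ... 131 130 130]
 [125 128 129 ... 132 132 132]
 ...
 [ 95  99  99 ...  82  93 104]
 [ 96  96  98 ...  76  90 105]
 [ 97  99  98 ...  79  91 106]]
```

View pics/crop.png

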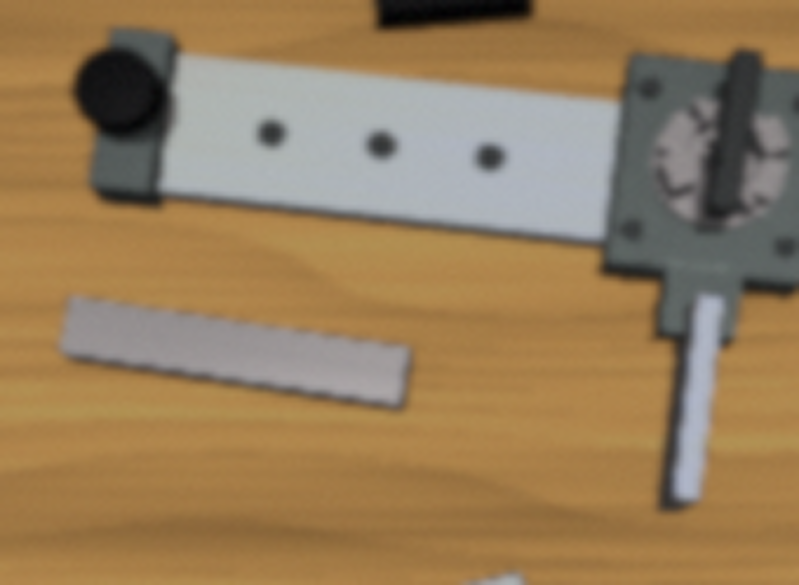

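```bash
python3 - <<'E'
from h import *
c=load("t0")
f=lambda *p:[(230+x/4.7-.4,130+y/4.5-.4) for x,y in p]
an=lambda P:(np.degrees(np.arctan2(*(P[0]-P[-1])[[1,0]])).round(2))
for n,p,z in [("handle",f((748,52),(722,200)),.108),("fence",f((710,297),(687,500)),.085),("gaugeend",f((411,348),(403,408)),.025),
 ("rail",f((271,132),(489,157)),.02),("railtop",f((175,53),(620,100)),.02),("gauge",f((68,325),(407,378)),.025)]:
    P=plane(c,p,z); print(n,P[:,:2].round(4).tolist(),P.mean(0).round(4),an(P))
# handle via dark mask
g=cv2.cvtColor(c["im"],cv2.COLOR_RGB2GRAY)
m=np.zeros_like(g);m[138:182,374:396]=g[138:182,374:396]<68
n,l,s,ce=cv2.connectedComponentsWithStats(m); i=1+s[1:,4].argmax();print(s[i],ce[i],plane(c,ce[i],.106))
r=cv2.minAreaRect(np.argwhere(l==i)[:,::-1].astype(np.float32));print(r)
E
```

```text
handle [[0.6214, -0.095], [0.5643, -0.0851]] [ 0.5929 -0.09    0.108 ] -9.82
fence [[0.5312, -0.0829], [0.4524, -0.0739]] [ 0.4918 -0.0784  0.085 ] -6.53
gaugeend [[0.5201, 0.0305], [0.4948, 0.0335]] [0.5074 0.032  0.025 ] -6.91
rail [[0.6138, 0.0884], [0.6026, -0.0006]] [0.6082 0.0439 0.02  ] 82.85
railtop [[0.6485, 0.1284], [0.6271, -0.0538]] [0.6378 0.0373 0.02  ] 83.3
gauge [[0.5299, 0.1691], [0.5074, 0.032]] [0.5187 0.1005 0.025 ] 80.7
[378 142  14  39 296] [385.03716216 160.46283784] [[ 0.58832115 -0.08860505  0.106     ]]
((385.824462890625, 161.23541259765625), (10.717598915100098, 39.22321319580078), 7.352379322052002)
```

Request:
{"method": "carry_out", "body": {
  "plan": [
    [[0,0,0,0,0,0.12,94],[0,0,0,0,0,0.12,94],[0,0,0,0,0,0.12,94],[0,0,0,0,0,0.12,94],[0,0,0,0,0,0.12,94],[0,0,0,0,0,0.12,94],[0,0,0,0,0,0.12,94],[0,0,0,0,0,0.12,94],[0,0,0,0,0,0.12,94],[0,0,0,0,0,0.12,94],[0,0,0,0,0,0.12,94],[0,0,0,0,0,0.12,94],[0,0,0,0,0,0.12,94]]
  ]
}}

```text
time_s: 1.18
ee_pos: [0.129, 0.5345, 0.2051]
eef_rot: [-3.142, 0.001, 1.339]
force: [-0.3, 0.2, -0.2]
grip_width: 0.0938
grip_force: 0.0
```

Request:
{"method": "carry_out", "body": {
  "plan": [
    [[0,0,0,0,0,0.124,94],[0,0,0,0,0,0.124,94],[0,0,0,0,0,0.124,94],[0,0,0,0,0,0.124,94],[0,0,0,0,0,0.124,94],[0,0,0,0,0,0.124,94],[0,0,0,0,0,0.124,94],[0,0,0,0,0,0.124,94],[0,0,0,0,0,0.124,94],[0,0,0,0,0,0.124,94],[0,0,0,0,0,0.124,94],[0,0,0,0,0,0.124,94],[0,0,0,0,0,0,94]]
  ]
}}

```text
time_s: 2.27
ee_pos: [0.2211, 0.4858, 0.1953]
eef_rot: [-3.087, 0.101, 0.003]
force: [0.7, -0.7, -0.3]
grip_width: 0.0939
grip_force: 0.0
```

```bash
cat >> h.py <<'E'
def delta(t):
    o=telemetry.get_obs(); R=Ro.from_euler("xyz",o["eef_rot"]).as_matrix()
    print("pose",np.round(o["ee_pos"],4),np.round(o["eef_rot"],4),"q",np.round(o["qpos"],2),"F",np.round(o["force"],1),"grip",o["grip_width"],o["grip_force"])
    print("tool delta mm",(R.T@(np.array(t)-o["ee_pos"])*1000).round(1))
E
python3 -c "
from h import *
delta([.592,-.09,.205])"
```

```text
pose [0.2211 0.4858 0.1953] [-3.0873  0.1009  0.0035] q [1.02 0.27 1.59 0.12 1.29 2.55] F [ 0.7 -0.7 -0.3] grip 0.09391997610413658 0.0
tool delta mm [366.1 573.7 -78.1]
```

Request:
{"method": "carry_out", "body": {
  "plan": [
    [[18,28,0,0,0,0,94],[18,28,0,0,0,0,94],[18,28,0,0,0,0,94],[18,28,0,0,0,0,94],[18,28,0,0,0,0,94],[18,28,0,0,0,0,94],[18,28,0,0,0,0,94],[18,28,0,0,0,0,94],[18,28,0,0,0,0,94],[18,28,0,0,0,0,94],[0,0,0,0,0,0,94],[0,0,0,0,0,0,94]]
  ]
}}

```text
time_s: 3.27
ee_pos: [0.3991, 0.2104, 0.1629]
eef_rot: [-3.086, 0.099, 0.011]
force: [-0.7, 0.0, 0.6]
grip_width: 0.0941
grip_force: 0.0
```

```bash
python3 -c "
from h import *
delta([.592,-.09,.205])"
```

```text
pose [0.3991 0.2104 0.1629] [-3.0863  0.0995  0.0106] q [0.35 0.16 1.8  0.09 1.26 1.88] F [-0.7  0.   0.6] grip 0.0941327538258948 0.0
tool delta mm [184.6 298.6 -77.3]
```

```bash
cat >> h.py <<'E'
def go(t,yaw):
    delta(t); o=telemetry.get_obs(); R=Ro.from_euler("xyz",o["eef_rot"]); Rd=Ro.from_euler("xyz",[np.pi,0,yaw])
    print("rotvec",(R.inv()*Rd).as_rotvec().round(4),"then shift",(Rd.as_matrix().T@(np.array(t)-o["ee_pos"])*1000).round(1))
E
python3 -c "
from h import *
go([.592,-.09,.18],-.15)"
```

```text
pose [0.3991 0.2104 0.1629] [-3.0863  0.0995  0.0106] q [0.35 0.16 1.8  0.09 1.26 1.88] F [-0.7  0.   0.6] grip 0.0941327538258948 0.0
tool delta mm [187.1 299.9 -52.5]
rotvec [-0.0471  0.1037  0.1576] then shift [235.6 268.2 -17.1]
```

Request:
{"method": "carry_out", "body": {
  "plan": [
    [[0,0,-5,-0.0236,0.0519,0.0788,94],[0,0,-5,-0.0236,0.0519,0.0788,94],[19,22,-1,0,0,0,94],[19,22,-1,0,0,0,94],[19,22,-1,0,0,0,94],[19,22,-1,0,0,0,94],[19,22,-1,0,0,0,94],[19,22,-1,0,0,0,94],[19,22,-1,0,0,0,94],[19,22,-1,0,0,0,94],[19,22,-1,0,0,0,94],[19,22,-1,0,0,0,94],[19,22,-1,0,0,0,94],[19,22,-1,0,0,0,94],[0,0,0,0,0,0,40],[0,0,0,0,0,0,40],[0,0,0,0,0,0,40]]
  ]
}}

```text
time_s: 4.68
ee_pos: [0.5859, -0.0825, 0.185]
eef_rot: [-3.141, -0.0, -0.147]
force: [-0.3, -0.5, -0.3]
grip_width: 0.0771
grip_force: 0.0
```

```bash
python3 -c "
from h import *
go([.592,-.09,.18],-.15);snap('side','s1');snap('top','t1')"
```

```text
pose [ 0.5859 -0.0825  0.185 ] [-3.141e+00 -1.000e-04 -1.465e-01] q [-0.2   0.41  1.42  0.    1.31  1.52] F [-0.3 -0.5 -0.3] grip 0.07706129732309146 0.0
tool delta mm [7.1 6.6 5. ]
rotvec [-0.0006 -0.0001  0.0035] then shift [7.2 6.5 5. ]
```

View pics/s1.png

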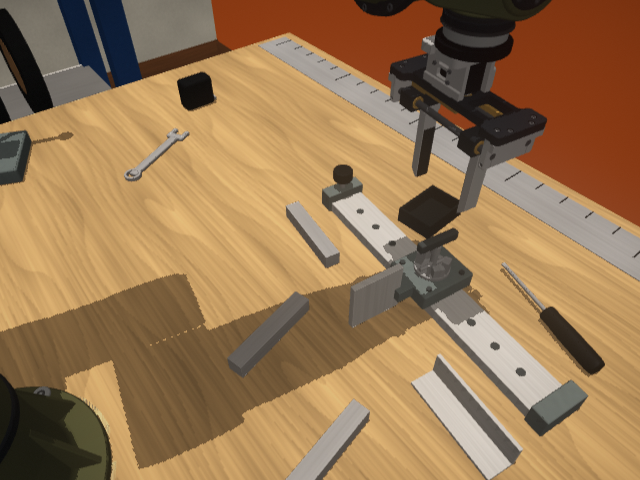

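The gripper stands above the handle, whose bar runs from (420,247) to (457,233). The fingers straddle the rail direction. I'll check the handle position with the side view.

```bash
python3 -c "
from h import *
c=load('s0')
P=plane(c,[(438,240)],.102);print(P)
print(proj(c,[.592,-.09,.1]),proj(c,[[.592+.032*.987,-.09-.032*.16,.1],[.592-.032*.987,-.09+.032*.16,.1]]))
g=cv2.cvtColor(c['im'],cv2.COLOR_RGB2GRAY)
m=np.zeros_like(g);m[225:256,412:462]=g[225:256,412:462]<62
n,l,s,ce=cv2.connectedComponentsWithStats(m); i=1+s[1:,4].argmax();print(s[i],ce[i],plane(c,ce[i],.1))"
```

```text
[[ 0.5894388 -0.0912325  0.102    ]]
[[438.37437128 239.72137934]] [[456.66290035 231.89689539]
 [419.51325694 247.79083566]]
[417 232  41  24 314] [435.92993631 243.6910828 ] [[ 0.58365777 -0.09320655  0.1       ]]
```

Request:
{"method": "carry_out", "body": {
  "plan": [
    [[3,3,0,0,0,0,50],[3,4,0,0,0,0,50],[0,0,13,0,0,0,50],[0,0,13,0,0,0,50],[0,0,13,0,0,0,50],[0,0,13,0,0,0,50],[0,0,13,0,0,0,50],[0,0,13,0,0,0,50],[0,0,13,0,0,0,50],[0,0,13,0,0,0,50],[0,0,0,0,0,0,50],[0,0,0,0,0,0,50]]
  ]
}}

```text
time_s: 5.78
ee_pos: [0.591, -0.0918, 0.0812]
eef_rot: [-3.141, 0.0, -0.148]
force: [0.5, 0.9, 0.3]
grip_width: 0.0501
grip_force: 0.0
```

```bash
python3 -c "
from h import *
go([.591,-.09,.081],-.15)"
```

```text
pose [ 0.591  -0.0918  0.0812] [-3.1412e+00  1.0000e-04 -1.4780e-01] q [-0.22  0.53  1.5   0.    1.11  1.5 ] F [0.5 0.9 0.3] grip 0.05006924873716524 0.0
tool delta mm [-0.3 -1.8  0.2]
rotvec [-0.0004  0.0001  0.0022] then shift [-0.3 -1.8  0.2]
```

Request:
{"method": "carry_out", "body": {
  "plan": [
    [[0,-1.5,0,0,0,0,30],[0,0,0,0,0,0,20],[0,0,0,0,0,0,14],[0,0,0,0,0,0,8],[0,0,0,0,0,0,4],[0,0,0,0,0,0,4],[0,0,0,0,0,0,4],[0,0,0,0,0,0,4]]
  ],
  "squeeze": 30
}}

```text
time_s: 6.45
ee_pos: [0.5914, -0.0903, 0.0815]
eef_rot: [-3.141, -0.001, -0.148]
force: [-0.3, 0.6, 1.8]
grip_width: 0.013
grip_force: 30.0
```

Request:
{"method": "carry_out", "body": {
  "plan": [
    [[0,0,-3,0,0,0,4],[0,0,-3,0,0,0,4],[0,0,-3,0,0,0,4],[0,0,-3,0,0,0,4],[0,0,-3,0,0,0,4],[0,0,-3,0,0,0,4],[0,0,-3,0,0,0,4],[0,0,-2,0,0,0,4],[0,0,-2,0,0,0,4],[0,0,0,0,0,0,4],[0,0,0,0,0,0,4]]
  ]
}}

```text
time_s: 7.37
ee_pos: [0.5912, -0.0903, 0.1062]
eef_rot: [-3.141, -0.001, -0.148]
force: [3.3, 0.5, -10.1]
grip_width: 0.0128
grip_force: 30.0
```

```bash
python3 -c "
from h import *
go([.591,-.09,.081],-.15);o=telemetry.get_obs();print(o['moment'])"
```

```text
pose [ 0.5912 -0.0903  0.1062] [-3.1412e+00 -5.0000e-04 -1.4780e-01] q [-0.21  0.5   1.48  0.    1.16  1.51] F [  3.3   0.5 -10.1] grip 0.012773572727735655 29.997749626636505
tool delta mm [-0.3 -0.2 25.2]
rotvec [-0.0004 -0.0005  0.0022] then shift [-0.2 -0.2 25.2]
[ 0.00096819 -0.36300786  0.01390596]
```

Request:
{"method": "carry_out", "body": {
  "plan": [
    [[0,0,0,0,0,-0.09,4],[0,0,0,0,0,-0.09,4],[0,0,0,0,0,-0.09,4],[0,0,0,0,0,-0.09,4],[0,0,0,0,0,-0.09,4],[0,0,0,0,0,-0.09,4],[0,0,0,0,0,-0.09,4],[0,0,0,0,0,0,4]]
  ]
}}

```text
time_s: 8.03
ee_pos: [0.5912, -0.0903, 0.106]
eef_rot: [3.142, -0.001, 0.486]
force: [2.4, -1.2, -9.5]
grip_width: 0.013
grip_force: 30.0
```

Request:
{"method": "carry_out", "body": {
  "plan": [
    [[0,0,0,0,0,-0.09,4],[0,0,0,0,0,-0.09,4],[0,0,0,0,0,-0.09,4],[0,0,0,0,0,-0.09,4],[0,0,0,0,0,-0.09,4],[0,0,0,0,0,-0.09,4],[0,0,0,0,0,-0.08,4],[0,0,0,0,0,0,4],[0,0,0,0,0,0,4]]
  ]
}}

```text
time_s: 8.78
ee_pos: [0.5912, -0.0904, 0.1061]
eef_rot: [3.141, -0.0, 1.098]
force: [3.4, -1.2, -9.2]
grip_width: 0.0128
grip_force: 30.0
```

```bash
python3 -c "
from h import *
go([.591,-.09,.081],1.1);o=telemetry.get_obs();print(o['moment'])"
```

```text
pose [ 0.5912 -0.0904  0.1061] [ 3.1411e+00 -4.0000e-04  1.0975e+00] q [-0.21  0.5   1.48  0.    1.16  0.26] F [ 3.4 -1.2 -9.2] grip 0.012765112777347936 29.9975448846817
tool delta mm [ 0.2 -0.4 25.1]
rotvec [ 0.0005 -0.0004 -0.0025] then shift [ 0.2 -0.4 25.1]
[-0.25297687 -0.51527689 -0.00118175]
```

Request:
{"method": "carry_out", "body": {
  "plan": [
    [[0,0,2,0,0,0,4],[0,0,2,0,0,0,4],[0,0,2,0,0,0,4],[0,0,2,0,0,0,4],[0,0,2,0,0,0,4],[0,0,0,0,0,0,4],[0,0,0,0,0,0,4]]
  ]
}}

```text
time_s: 9.37
ee_pos: [0.5914, -0.0904, 0.0965]
eef_rot: [3.141, -0.001, 1.102]
force: [2.3, -1.7, -5.0]
grip_width: 0.0131
grip_force: 30.0
```

Request:
{"method": "carry_out", "body": {
  "plan": [
    [[0,0,0.5,0,0,0,16],[0,0,0,0,0,0,24],[0,0,0,0,0,0,36],[0,0,0,0,0,0,50],[0,0,0,0,0,0,50],[0,0,0,0,0,0,50],[0,0,0,0,0,0,50],[0,0,-15,0,0,0,50],[0,0,-15,0,0,0,50],[0,0,-20,0,0,0,50],[0,0,-20,0,0,0,50],[0,0,-20,0,0,0,50],[0,0,-20,0,0,0,50],[0,0,0,0,0,0,50]]
  ]
}}

```text
time_s: 10.53
ee_pos: [0.5924, -0.0906, 0.2099]
eef_rot: [3.135, -0.002, 1.102]
force: [0.3, -0.3, -0.3]
grip_width: 0.05
grip_force: 0.0
```

```bash
python3 - <<'E'
from h import *
snap("side","s2");snap("top","t2")
im=load("s2")["im"];a=cv2.resize(im[170:410,270:570],None,fx=2.6,fy=2.45,interpolation=cv2.INTER_CUBIC)
cv2.imwrite("pics/s2c.png",a[:,:,::-1])
E
```

```text
(no output)
```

View pics/s2c.png

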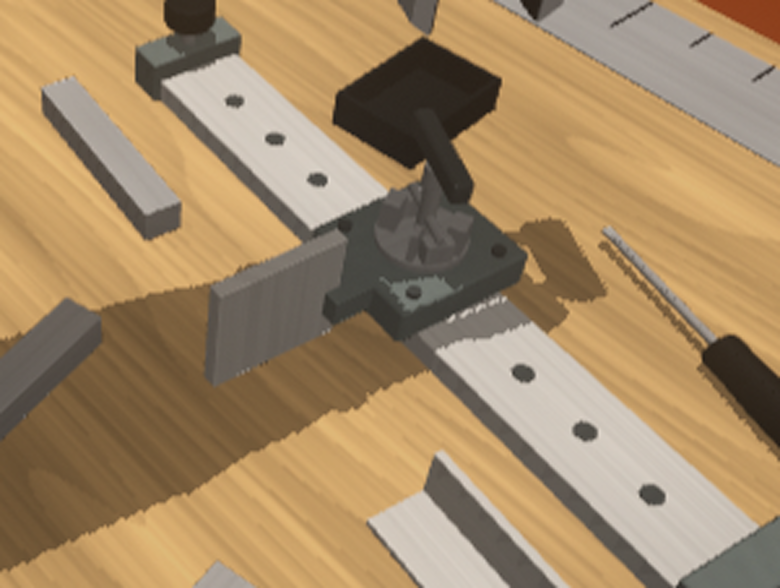

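The handle bar now runs roughly along the rail and sits raised, at full-image pixels (435,217) to (448,250). The collar is clear below it and the fingers have let go. Next I'll turn back and go to the fence.

Request:
{"method": "carry_out", "body": {
  "plan": [
    [[0,0,0,0,0,0.102,50],[0,0,0,0,0,0.102,50],[0,0,0,0,0,0.102,50],[0,0,0,0,0,0.102,50],[0,0,0,0,0,0.102,50],[0,0,0,0,0,0.102,50],[0,0,0,0,0,0.102,50],[0,0,0,0,0,0.102,50],[0,0,0,0,0,0.102,50],[0,0,0,0,0,0.102,50],[0,0,0,0,0,0.102,50],[0,0,0,0,0,0.102,50],[0,0,0,0,0,0,50]]
  ]
}}

```text
time_s: 11.72
ee_pos: [0.5907, -0.0902, 0.2042]
eef_rot: [-3.141, 0.002, -0.127]
force: [0.1, 0.3, -0.1]
grip_width: 0.05
grip_force: 0.0
```

```bash
python3 - <<'E'
from h import *
go([.5067,-.0802,.055],-.119)
c=load("s2")
for z in(.1,.115,.125): print(z,proj(c,[.5911,-.09,z]))
g=cv2.cvtColor(c['im'],cv2.COLOR_RGB2GRAY)
P=plane(c,[(434.6,217),(447.7,249.6)],.12);d=P[0]-P[1];print(P,np.degrees(np.arctan2(d[1],d[0])),np.linalg.norm(d))
E
```

```text
pose [ 0.5907 -0.0902  0.2042] [-3.1411e+00  1.5000e-03 -1.2660e-01] q [-0.21  0.41  1.38  0.    1.36  1.48] F [ 0.1  0.3 -0.1] grip 0.05003327323280945 0.0
tool delta mm [-84.4   0.7 149.3]
rotvec [-0.0005  0.0015 -0.0076] then shift [-84.6   0.  149.2]
0.1 [[437.92429726 240.00683778]]
0.115 [[439.72416832 232.1469154 ]]
0.125 [[440.95511918 226.77143127]]
[[ 0.60352393 -0.06807823  0.12      ]
 [ 0.57039615 -0.12163079  0.12      ]] 58.25893621057371 0.06297083941245579
```

Request:
{"method": "carry_out", "body": {
  "plan": [
    [[-21,0,0,0,0,-0.008,50],[-21,0,0,0,0,0,50],[-21,0,0,0,0,0,50],[-21.5,0,0,0,0,0,50],[0,0,0,0,0,0,40],[0,0,15,0,0,0,40],[0,0,15,0,0,0,40],[0,0,15,0,0,0,40],[0,0,15,0,0,0,40],[0,0,15,0,0,0,40],[0,0,15,0,0,0,40],[0,0,15,0,0,0,40],[0,0,0,0,0,0,40],[0,0,0,0,0,0,40]]
  ]
}}

```text
time_s: 12.88
ee_pos: [0.5071, -0.0805, 0.1]
eef_rot: [-3.141, 0.001, -0.112]
force: [0.4, 0.7, 0.2]
grip_width: 0.0396
grip_force: 0.0
```

```bash
python3 - <<'E'
from h import *
go([.5067,-.0802,.055],-.119)
snap("side","s3")
im=load("s3")["im"];a=cv2.resize(im[80:330,300:520],None,fx=2.4,fy=2.4,interpolation=cv2.INTER_CUBIC)
cv2.imwrite("pics/s3c.png",a[:,:,::-1])
E
```

```text
pose [ 0.5071 -0.0805  0.1   ] [-3.141e+00  1.200e-03 -1.119e-01] q [-0.23  0.34  1.74  0.    1.07  1.45] F [0.4 0.7 0.2] grip 0.03955184690183499 0.0
tool delta mm [-0.4 -0.2 45. ]
rotvec [-0.0005  0.0012  0.0071] then shift [-0.5 -0.2 45. ]
```

View pics/s3c.png

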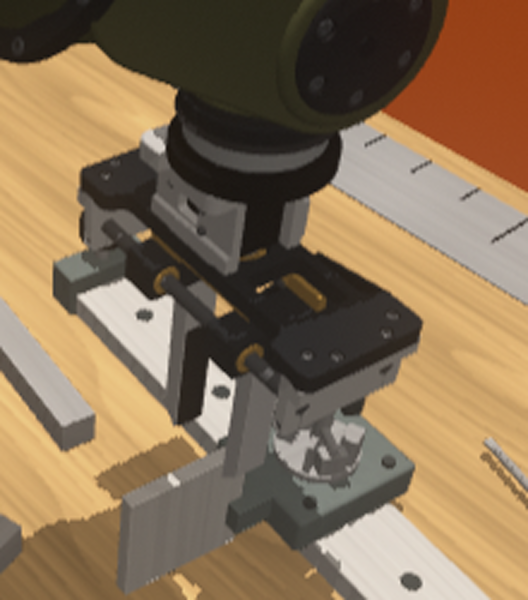

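The fingers straddle the plate near its rail side, at about (385,275) full-image. The body stays clear of the handle, so I'll descend and pinch.

Request:
{"method": "carry_out", "body": {
  "plan": [
    [[0,0,15,0,0,0,40],[0,0,15,0,0,0,40],[0,0,14,0,0,0,40],[0,0,0,0,0,0,30],[0,0,0,0,0,0,20],[0,0,0,0,0,0,12],[0,0,0,0,0,0,6],[0,0,0,0,0,0,4],[0,0,0,0,0,0,4],[0,0,0,0,0,0,4]]
  ],
  "squeeze": 15
}}

```text
time_s: 13.77
ee_pos: [0.5079, -0.0806, 0.0576]
eef_rot: [-3.141, -0.002, -0.114]
force: [-1.9, 0.4, 6.4]
grip_width: 0.0102
grip_force: 15.0
```

```bash
python3 - <<'E'
from h import *
p=telemetry.get_obs()["ee_pos"]
go(p+np.array([.120*.1,.993*.1,0]),-.119)
E
```

```text
pose [ 0.5079 -0.0806  0.0576] [-3.1414e+00 -2.2000e-03 -1.1390e-01] q [-0.23  0.4   1.77  0.    0.98  1.46] F [-1.9  0.4  6.4] grip 0.010164179599540501 15.000616014003754
tool delta mm [   0.6 -100.     0. ]
rotvec [-0.0002 -0.0022  0.0051] then shift [   0.1 -100.    -0. ]
```

Request:
{"method": "carry_out", "body": {
  "plan": [
    [[0,-3,0,0,0,0,4],[0,-6,0,0,0,0,4],[0,-6,0,0,0,0,4],[0,-6,0,0,0,0,4],[0,0,0,0,0,0,4]]
  ]
}}

```text
time_s: 14.18
ee_pos: [0.5105, -0.0591, 0.0576]
eef_rot: [-3.141, -0.003, -0.113]
force: [-0.1, 0.7, 6.2]
grip_width: 0.0099
grip_force: 15.0
```

Request:
{"method": "carry_out", "body": {
  "plan": [
    [[0,-6,0,0,0,0,4],[0,-6,0,0,0,0,4],[0,-6,0,0,0,0,4],[0,-6,0,0,0,0,4],[0,-6,0,0,0,0,4],[0,-6,0,0,0,0,4],[0,-6,0,0,0,0,4],[0,-6,0,0,0,0,4],[0,-6,0,0,0,0,4],[0,-6,0,0,0,0,4],[0,-6,0,0,0,0,4],[0,-3,0,0,0,0,4],[0,0,0,0,0,0,4],[0,0,0,0,0,0,4]]
  ]
}}

```text
time_s: 15.35
ee_pos: [0.5187, 0.0092, 0.0576]
eef_rot: [-3.141, -0.004, -0.114]
force: [5.1, -0.3, 6.7]
grip_width: 0.0101
grip_force: 15.0
```

```bash
python3 - <<'E'
from h import *
delta([.5079,-.0806,.0576])
snap("side","s4");snap("top","t4")
im=load("s4")["im"];a=cv2.resize(im[130:350,250:500],None,fx=2.6,fy=2.6,interpolation=cv2.INTER_CUBIC)
cv2.imwrite("pics/s4c.png",a[:,:,::-1])
E
```

```text
pose [0.5187 0.0092 0.0576] [-3.1408 -0.0036 -0.1136] q [-0.05  0.41  1.76  0.    0.98  1.63] F [ 5.1 -0.3  6.7] grip 0.010067823003990135 15.002500712871552
tool delta mm [-0.5 90.4 -0.1]
```

View pics/s4c.png

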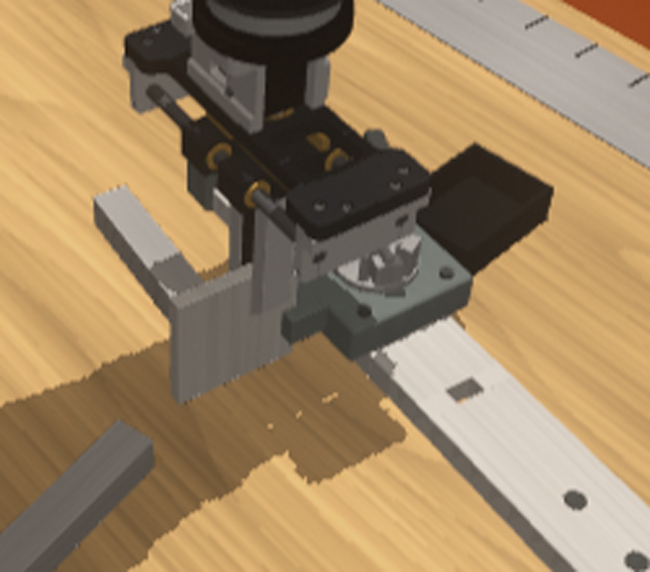

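The stop has slid 90 mm with the fence in the grip. The gauge still shows behind the fence plate, lit and undisturbed, so I'll move the remaining distance slowly.

Request:
{"method": "carry_out", "body": {
  "plan": [
    [[0,-2,0,0,0,0,4],[0,-2,0,0,0,0,4],[0,-2,0,0,0,0,4],[0,-2,0,0,0,0,4],[0,-2,0,0,0,0,4],[0,-2,0,0,0,0,4],[0,0,0,0,0,0,4],[0,0,0,0,0,0,4]]
  ]
}}

```text
time_s: 16.12
ee_pos: [0.5201, 0.021, 0.0576]
eef_rot: [-3.141, -0.004, -0.114]
force: [3.1, 1.2, 4.8]
grip_width: 0.01
grip_force: 15.0
```

Request:
{"method": "carry_out", "body": {
  "plan": [
    [[0,0,0,0,0,0,14],[0,0,0,0,0,0,24],[0,0,0,0,0,0,36],[0,0,0,0,0,0,36],[0,0,0,0,0,0,36],[0,0,-15,0,0,0,36],[0,0,-25,0,0,0,36],[0,0,-25,0,0,0,36],[0,0,-25,0,0,0,36],[0,0,-25,0,0,0,36],[0,0,-25,0,0,0,36],[0,-30,0,0,0,0,36],[0,-30,0,0,0,0,36],[0,-30,0,0,0,0,36],[0,-30,0,0,0,0,36],[0,-30,0,0,0,0,36],[0,-30,0,0,0,0,36],[0,-30,0,0,0,0,36],[0,-20,0,0,0,0,36],[0,0,0,0,0,0,36]]
  ]
}}

```text
time_s: 17.78
ee_pos: [0.5445, 0.2524, 0.1962]
eef_rot: [-3.141, 0.0, -0.111]
force: [-0.1, -0.3, -0.0]
grip_width: 0.0356
grip_force: 0.0
```

```bash
python3 - <<'E'
from h import *
delta([.5079,-.0806,.0576])
snap("side","s5");snap("top","t5")
im=load("t5")["im"];a=cv2.resize(im[130:260,230:400],None,fx=4.7,fy=4.5,interpolation=cv2.INTER_CUBIC)
cv2.imwrite("pics/t5c.png",a[:,:,::-1])
E
```

```text
pose [0.5445 0.2524 0.1962] [-3.1412e+00  1.0000e-04 -1.1080e-01] q [0.37 0.42 1.38 0.   1.34 2.05] F [-0.1 -0.3 -0. ] grip 0.03561206795605164 0.0
tool delta mm [  0.4 335.1 138.5]
```

View pics/t5c.png

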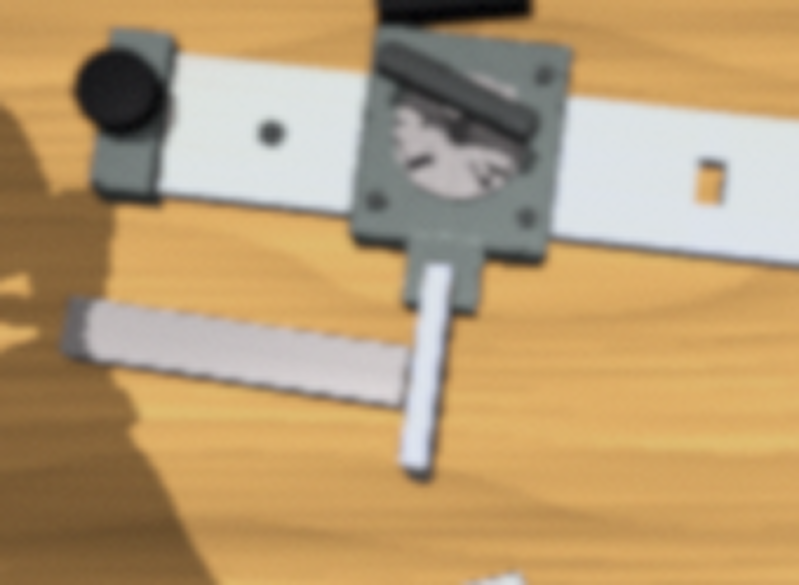

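The fence's top edge runs from (438,265) to (415,468) in the crop, right at the gauge end (411,348)–(403,408). The gauge has not moved, and the handle is turned and raised. I'll compute the gap.

```bash
python3 - <<'E'
from h import *
c=load("t5"); f=lambda *p:[(230+x/4.7-.4,130+y/4.5-.4) for x,y in p]
F=plane(c,f((438,265),(415,468)),.085)[:,:2]
d=F[0]-F[1];d/=np.linalg.norm(d);u=np.array([-d[1],d[0]])
print(F,np.degrees(np.arctan2(d[1],d[0])))
G=np.array([.5187,.1005]); print("y gauge in fence",(G-F.mean(0))@u)
E0=np.array([.5074,.032]);print("end",(E0-F.mean(0))@u-.005)
H=plane(c,f((385,52),(530,125)),.123)[:,:2];print(H,np.linalg.norm(H[0]-H[1]),H.mean(0)-F.mean(0),np.degrees(np.arctan2(*(H[0]-H[1])[::-1])))
# bar/angle moved? compare masks t0/t5
a=load("t0")["im"].astype(int);b=c["im"].astype(int)
for n,(y0,y1,x0,x1) in dict(gauge=(190,225,255,312),angle=(215,255,428,520)).items(): print(n,np.abs(a-b).max(2)[y0:y1,x0:x1].mean())
s=load("s5");print("side fence corner pred",proj(s,np.r_[F[1],.085]))
E
```

```text
[[0.54396535 0.0180973 ]
 [0.46454075 0.02626422]] -5.870869167588993
y gauge in fence 0.0793861820826628
end 0.005089627219614481
[[ 0.61765315  0.03639725]
 [ 0.58955774 -0.01554492]] 0.05905370537218004 [ 0.0993524 -0.0117546] 61.591135559985425
gauge 44.81002506265664
angle 45.39021739130435
side fence corner pred [[313.35946557 240.89431289]]
```

```bash
python3 - <<'E'
from h import *
for n in("t0","t5"):
    im=load(n)["im"];hsv=cv2.cvtColor(im,cv2.COLOR_RGB2HSV)
    m=((hsv[:,:,1]<70)&(hsv[:,:,2]>60)).astype(np.uint8)
    for k,(y0,y1,x0,x1) in dict(gauge=(190,225,236,312),angle=(210,260,420,525)).items():
        M=cv2.moments(m[y0:y1,x0:x1],True);print(n,k,im[y0:y1,x0:x1].mean(),M["m00"],M["m10"]/M["m00"],M["m01"]/M["m00"])
o=telemetry.get_obs();print(o["time_s"],o["force"])
E
```

```text
t0 gauge 132.54348370927318 939.0 41.546325878594246 17.5122470713525
t0 angle 137.55168253968253 1878.0 51.87593184238552 24.90894568690096
t5 gauge 157.2140350877193 954.0 41.465408805031444 17.447589098532493
t5 angle 177.34742857142857 1896.0 52.038502109704645 24.8876582278481
17.8833 [0.28085564 0.05726738 0.12209381]
```

Neither the bar nor the angle has moved; the picture differences come from exposure alone. Handing in.

```bash
python3 -c "
from station import ctrl; print(ctrl.hand_in())"
```

```text
the job is handed in; nothing more can be done
None
```

Handed in at about 18 s, verdict not reported: the pin rests out in its notch (handle about 68° round), the fence stands about 5 mm from the gauge bar's end by camera measurement, and the bar and angle have not moved.

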